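# Arm the microscope camera and fire its release

## Task

Take a picture on the microscope: with the fingertips, gently press the long bar key on the stage control pad all the way down for a moment to arm the camera and let it spring back up, then press the round key of the hand-held camera release lying on the bench in the same way and draw the hand away. Leave the release lying where it is, do not lift it or shove it along, and do not press the pad's other two keys, touch the joystick or disturb the dish, bottle or slide box.

Things in the scene. Friction and masses are not known exactly. Their poses are not given: they have to be found in the camera images.
- pad: Stage control pad: a fixed low white console, 160 (its x) x 240 (its y) x 40 mm high, flat on top. Origin: centre of its underside, on the bench; z up. Its three keys lie in one row along its y, at pad x = -45 mm, pad y = -70, 0 and +70 mm (which key is in which place varies); the joystick stands at pad x = +40, y = +60 mm.
- bar_base: Bezel of the long bar key, fixed on the pad and carrying the key: 22 (x) x 52 (y) x 2 mm; origin under its centre, 40 mm above the bench; its axes are the pad's.
- bar_top (a point): Centre of the top face of the long bar key: grey cap, 16 mm (pad x) by 46 mm (pad y), standing 12 mm above the pad, so its top is 52 mm above the bench when up. Moves with the key.
- bar_key (a joint): Depth of the bar key, m: 0 = up, 0.006 = all the way down (then still 6 mm above the pad). It moves straight down; a spring pushes it back, 0.7 N at the top rising to 5 N at the bottom.
- round_key (a joint): Depth of the round key, m, 0 to 0.006, like the bar key. To be left alone.
- round_top (a point): Centre of the top of the round grey key, 28 mm across, 12 mm above the pad. To be left alone.
- square_key (a joint): Depth of the square key, m, 0 to 0.006, like the bar key. To be left alone.
- square_top (a point): Centre of the top of the square grey key, 26 x 26 mm, 12 mm above the pad. To be left alone.
- joystick: Black joystick on the pad, 44 mm wide at its foot, 22 mm at its knob, 52 mm tall (top 92 mm above the bench). Origin: centre of its foot on the pad. To be left alone.
- release: Hand-held camera release lying loose on the bench: black rounded box 100 (its x) x 60 (its y) x 24 mm high, about 0.3 kg, with one round key. Origin: centre of its underside; z up.
- release_top (a point): Centre of the top of the release's round key: grey, 22 mm across, at release x = +22 mm, y = 0, standing 12 mm above the box (36 mm above the bench) when up. Moves with the key.
- release_key (a joint): Depth of the release's key, m: 0 = up, 0.006 = all the way down; same spring as the bar key (5 N at the bottom).
- dish: Closed clear specimen dish, 56 mm across, 16 mm high, loose. Origin: centre of its underside. To be left alone.
- bottle: Small amber oil bottle with a black cap, 28 mm across, 62 mm tall, loose, standing. Origin: centre of its underside. To be left alone.
- slide_box: Closed black slide box, 92 (its x) x 52 x 32 mm high, loose, without any key. Origin: centre of its underside. To be left alone.
Mind the look-alikes: they are no part of the job. Leave any yellow look-alike of the release alone.

How it is judged (in metres and radians):
On the way, in this order (a step that is already met when the one before it is completed fails the run):
1. the bar key is pressed down by the fingers (value of joint bar_key above 0.0042 m and contact force between the fingers and bar_base above 0.5 N), for 0.2 s.
2. the bar key is back up (value of joint bar_key below 0.0015 m), for 0.1 s.
3. the release's key is pressed down by the fingers (value of joint release_key above 0.0042 m and contact force between the fingers and release above 0.5 N), for 0.2 s.
At the end, for the whole second after the job is handed in: All four keys are up (less than 1.5 mm down), the release lies at rest and flat within 20 mm of where it was, and dish, bottle and slide box are within 8 mm of where they were (value of joint each of bar_key, release_key, round_key, square_key below 0.0015 m and distance of each of dish, bottle, slide_box from where it was at the start of the episode below 0.008 m and distance of release from where it was at the start of the episode below 0.02 m and linear speed of release below 0.02 m/s and angle between release's own z axis and vertical below 0.1 rad); the robot touches nothing.
It fails at once if the round or the square key of the pad is pressed by more than 2.5 mm (value of joint any of round_key, square_key above 0.0025 m).
It fails at once if the robot presses the bar key or the release harder than 35 N (contact force between any of the arm, the fingers and bar_base above 35 N or contact force between any of the arm, the fingers and release above 35 N).
It fails at once if the joystick is touched (more than 1 N) (contact force between any of the arm, the fingers and joystick above 1 N).
It fails at once if the release is lifted by more than 8 mm or shoved by more than 20 mm (height (world z) of release above 0.008 m or distance of release from where it was at the start of the episode above 0.02 m).
It fails at once if dish, bottle or slide box is moved by more than 8 mm (distance of any of dish, bottle, slide_box from where it was at the start of the episode above 0.008 m).
It also fails if it takes over 40 s, if anything falls off the work surface, if the arm or the gripper's body presses on something with over 40 N, if the wrist force passes 120 N, or if a joint passes its speed limit or range.

## Robot

A 6-joint arm with a two-finger parallel gripper is mounted at the origin on the work surface. World frame = base frame: x ahead of the robot, y to its left, z up, the work surface at z = 0. Lengths are in mm, angles in rad, forces in N, time in s.
With the tool pointing down it reaches from about 400 to 925 mm from the base axis. Payload 12.5 kg.
Tool frame: the origin (TCP) lies midway between the tips of the shut fingers; the grasp point (between the pads) lies 19 mm behind it; z points along the fingers, y is the line along which they close (so a half turn about z gives the same grasp; the last joint's range is limited). The gripper opens to 95 mm and grips with 3 to 60 N. Pads are 20 mm wide; open, the fingers measure 119 mm over their backs; the gripper's body (75 mm by 180 mm) begins 59 mm behind the grasp point.
Start: joints at [1.056, 0.491, 1.559, -0, 1.092, -0.106], TCP at [248.428, 573.524, 214.661] pointing down, gripper open.
Joint ranges: [-3.1, 3.1], [-0.84, 2.19], [0.05, 2.79], [-1.13, 4.28], [0.06, 2.93], [-2.69, 2.69]. Speed limits (rad/s): [2.22, 2.22, 2.79, 3.14, 3.14, 3.14].

## Interface

Orientations are given as [roll, pitch, yaw] about the fixed x, y, z axes, in that order (R = Rz(yaw) Ry(pitch) Rx(roll)).
In Python, from cell import state, read_camera, camera_info, env gives the robot as it stands.
- The arm moves only by the tool move_arm, never from a script. Its argument "commands" is a list of rows, each a list of 3 entries, a list of its own where there are three numbers: the shift along the world's x, y, z in cm, then the turn, a rotation vector about the world's x, y, z in degrees, then the opening, from 0 (shut) to 1 (fully open). A call has 1 to 10 rows; each row shifts and turns the commanded pose from where the row before left it; what a row does not reach is not made up. A row lasts 1/10 s, in which the tool goes at most 50 mm and 8.59 degrees, less where a joint would pass 70% of its speed; a pose out of reach is approached as far as the arm can. A call with a gripper value outside its range is refused whole. The fingers move at their own pace and stop on an object; the grip force is fixed at half the most. Time passes only in rows, so rows that do not move let the fingers close. It gives the time, the measured TCP pose, the force, the opening and the grip force at its end, in the units of the state.
- state(): the state, without advancing time (a new reading comes with each control period).
- read_camera(name): name is "scene" or "top"; returns the picture (384x512x3 uint8, blue, green, red); there is no depth.
- camera_info(name): a dict with "K" (3x3 intrinsics, pixels), "k1" (the pictures are not rectified: a ray, as slopes to the right and down, at radius r is drawn at 1 + k1 r^2 times it, then the intrinsics apply), "cam_to_world" (4x4, takes a point from camera to world coordinates). Camera axes: x right, y down, z forward; pixel columns grow to the right and rows downward; lengths in mm; the calibration is good to about 2 mm. A picture is of the moment at which its call begins. camera_info takes no time and is no camera call.
- env.job_done(): hands the job in; it is judged then, once.
The state is a dict: "t": time; "joints": joint angles; "qvel": joint speeds; "tau": joint torques, N m; "eef_pos": TCP position; "tcp_rot": TCP orientation; "ft_force": force on the tool from outside, world axes, zero at the start; "moment": the same for the moment, N m; "opening": opening from 0.0 (shut) to 1.0 (fully open); "grip_force": force on a finger pad.
Only numpy, scipy, OpenCV 4.12 (cv2) and the standard library are available. Lean on these libraries where they do the work, as an engineer would, in place of code of your own. Each camera call takes 0.05 s, during which the arm holds its last target. There are 200 camera calls.

## Working session

There is one attempt and no reset: what is moved stays moved. The work goes in short steps, Python scripts to look and compute and a tool call to move; the robot and the scene stay as the last step left them, time stands still between calls to the robot, and variables do not carry over. Pictures are saved under pics/ and viewed, at most 10 in all, crops included, and the job is handed in when it is done.

Besides the shell and the picture viewer there is one more tool, called after ">>>" as name([rows], argument=value, ...), one row to a line, values as JSON. move_arm: Moves the arm, as the interface text tells. Its arguments: {"type":"object","properties":{"commands":{"type":"array"}},"required":["commands"]}

```bash
mkdir -p pics; cat > h.py <<'E'
import numpy as np, cv2
from cell import state, read_camera, camera_info, env
def ray(n,u,v):
    c=camera_info(n);K=np.array(c["K"]);T=np.array(c["cam_to_world"])
    d=np.array([(u-K[0,2])/K[0,0],(v-K[1,2])/K[1,1]]);s=d.copy()
    for _ in range(30): s=d/(1+c["k1"]*(s@s))
    return T[:3,3],T[:3,:3]@np.array([s[0],s[1],1])
def at(n,u,v,z):
    o,d=ray(n,u,v);return (o+d*(z-o[2])/d[2]).round(1)
def proj(n,p):
    c=camera_info(n);K=np.array(c["K"]);T=np.array(c["cam_to_world"])
    q=T[:3,:3].T@(np.array(p)-T[:3,3]);s=q[:2]/q[2];s=s*(1+c["k1"]*(s@s))
    return (K[:2,:2]@s+K[:2,2]).round(1)
E
python3 - <<'E'
from h import *
for n in("top","scene"):
    im=read_camera(n);cv2.imwrite(f"pics/{n}0.png",im);cv2.imwrite(f"pics/{n}0b.png",cv2.resize(im,(800,600),interpolation=cv2.INTER_CUBIC))
    print(camera_info(n))
print(state())
E
```

```text
{'K': array([[428.40697593,   0.        , 261.09573646],
       [  0.        , 428.40697593, 191.14471765],
       [  0.        ,   0.        ,   1.        ]]), 'k1': -0.07942767272235787, 'cam_to_world': array([[ 6.44151152e-03, -9.83448293e-01,  1.81074465e-01,
         4.27947169e+02],
       [-9.99972539e-01, -5.67139634e-03,  4.77046600e-03,
        -1.22920228e+01],
       [-3.66456159e-03, -1.81100221e-01, -9.83457819e-01,
         9.39641411e+02],
       [ 0.00000000e+00,  0.00000000e+00,  0.00000000e+00,
         1.00000000e+00]])}
{'K': array([[355.65458626,   0.        , 252.716278  ],
       [  0.        , 355.65458626, 191.4703685 ],
       [  0.        ,   0.        ,   1.        ]]), 'k1': 0.01966747750175862, 'cam_to_world': array([[ 6.17343548e-01,  5.33726350e-01, -5.77947339e-01,
         1.04671857e+03],
       [ 7.86693543e-01, -4.18401645e-01,  4.53930978e-01,
        -3.88730798e+02],
       [ 4.60806826e-04, -7.34898801e-01, -6.78176629e-01,
         6.43451815e+02],
       [ 0.00000000e+00,  0.00000000e+00,  0.00000000e+00,
         1.00000000e+00]])}
{'t': 0.1, 'joints': array([ 1.05638639e+00,  4.91496198e-01,  1.55935982e+00, -2.14124922e-05,
        1.09170380e+00, -1.05590981e-01]), 'qvel': array([-0.0010018 , -0.00096064, -0.00289114, -0.00025524, -0.00160768,
       -0.00040673]), 'tau': array([ 2.60492481e-03, -6.13628840e+01, -2.58606559e+01,  6.94008241e-02,
        4.69811994e-02, -3.24148482e-05]), 'eef_pos': array([248.33240588, 573.32657786, 214.1319791 ]), 'tcp_rot': array([-3.14062887e+00, -8.30477975e-05,  2.73278353e+00]), 'ft_force': array([-0.01994602, -0.95381693,  0.94735745]), 'moment': array([-0.03606048,  0.00109187,  0.01489112]), 'grip_force': 0.0, 'opening': 1.0032021464070446}
```

View pics/top0b.png

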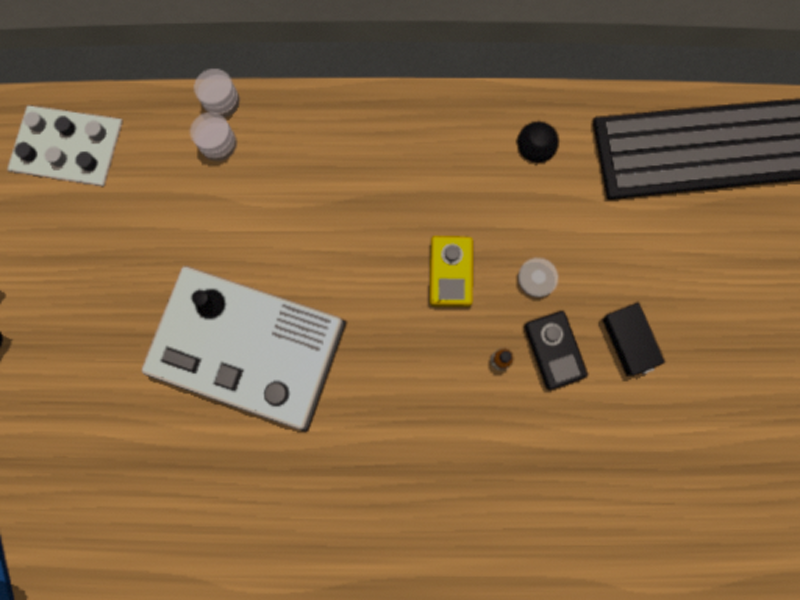

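View pics/scene0b.png

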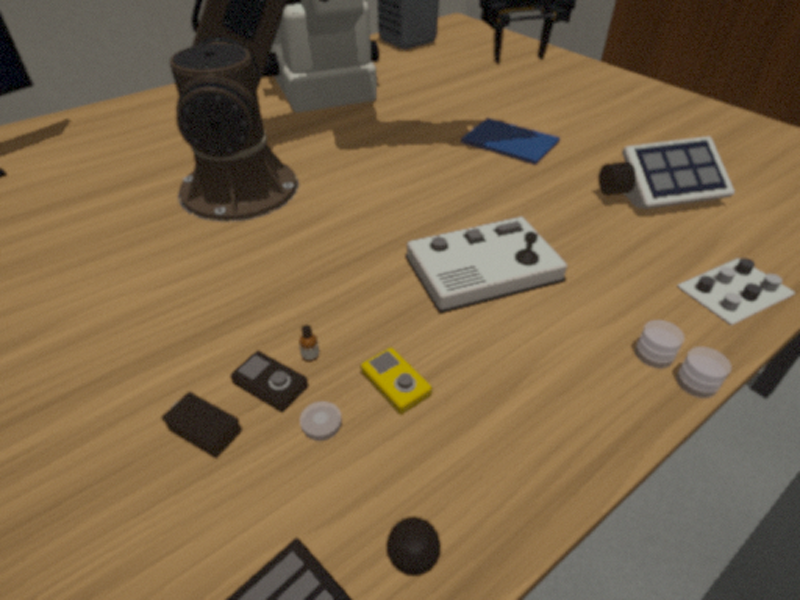

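The top view (800x600) shows the bar key at about (181,360), the square key at (228,377), the round key at (276,393) and the joystick at (208,303). The black release's key is at about (552,334), the bottle at (503,358), the dish at (538,278) and the slide box at (632,340). Next I'll check positions and take an enlarged crop.

```bash
python3 - <<'E'
from h import *
im=cv2.imread("pics/top0.png")
a=im[195:280,85:225];b=im[170:255,300:440]
f=lambda c:cv2.resize(c,None,fx=5,fy=3.5*5/3.5,interpolation=cv2.INTER_CUBIC)
A=np.vstack([im[205:265,85:245],im[160:260,290:450][35:95]])
cv2.imwrite("pics/crop.png",cv2.resize(A,(800,600),interpolation=cv2.INTER_CUBIC))
s=lambda u,v:((u+.5)*.64-.5,(v+.5)*.64-.5)
for n,u,v,z in[("bar",181,360,52),("sq",228,377,52),("rnd",276,393,52),("joyfoot",210,303,42),("c1",185,268,40),("c2",345,320,40),("c3",306,429,40),("c4",144,371,40),("rel",552,334,36),("r1",524,321,24),("r2",565,312,24),("r3",587,375,24),("r4",548,389,24),("dish",538,278,16),("bot",505,357,62),("box",630,338,32)]:
    print(n,at("top",*s(u,v),z))
E
```

```text
bar [506.4 296.2  52. ]
sq [484.4 231.1  52. ]
rnd [464.  165.9  52. ]
joyfoot [586.  264.3  42. ]
c1 [635.6 303.3  40. ]
c2 [564.   77.9  40. ]
c3 [417.4 126.6  40. ]
c4 [491.9 350.9  40. ]
rel [ 546.8 -204.3   36. ]
r1 [ 566.4 -168.4   24. ]
r2 [ 579.3 -226.    24. ]
r3 [ 492.  -253.5   24. ]
r4 [ 472.8 -199.1   24. ]
dish [ 629.2 -191.2   16. ]
bot [ 512.7 -135.7   62. ]
box [ 542.2 -313.1   32. ]
```

View pics/crop.png

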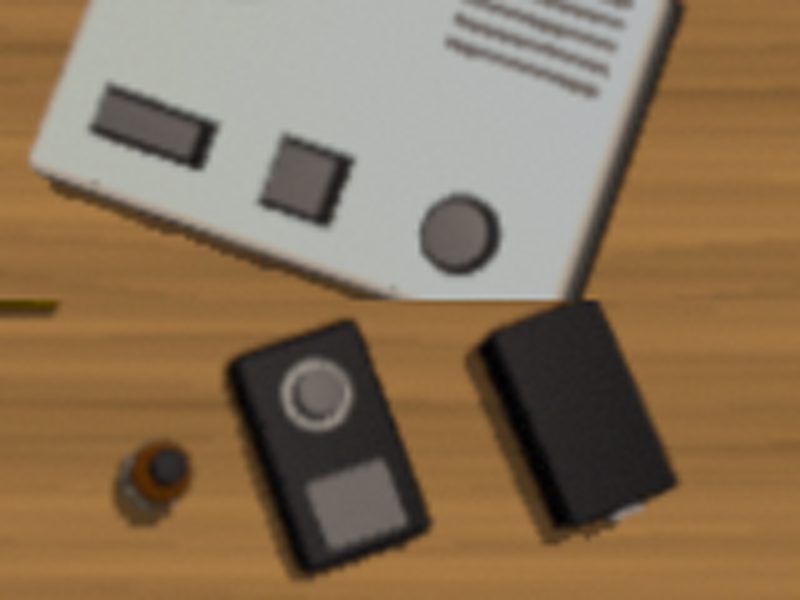

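The key spacing comes out at 69 and 68 mm and the joystick is where it should be, so I take the bar key at (507,298) and the release key at (547,-205). Pad yaw is about -18°.

>>> move_arm([
  [[2.8,-3.0,-1.0],[0,0,2.7],0],
  [[2.8,-3.0,-1.0],[0,0,2.7],0],
  [[2.9,-3.1,-1.0],[0,0,0],0],
  [[2.9,-3.1,-1.0],[0,0,0],0],
  [[2.9,-3.1,-1.0],[0,0,0],0],
  [[2.9,-3.1,-1.0],[0,0,0],0],
  [[2.9,-3.1,-1.0],[0,0,0],0],
  [[2.9,-3.1,-1.0],[0,0,0],0],
  [[2.9,-3.0,-1.0],[0,0,0],0],
  [[0,0,0],[0,0,0],0],
])

```text
t: 1.1
eef_pos: [509.8, 294.1, 123.1]
tcp_rot: [-3.14, -0.001, 2.823]
ft_force: [-0.6, 0.4, -0.4]
opening: 0.218
grip_force: 0.0
```

>>> move_arm([
  [[-0.2,0.3,-2.0],[0,0,0],0],
  [[0,0,-1.5],[0,0,0],0],
  [[0,0,-1.2],[0,0,0],0],
  [[0,0,0],[0,0,0],0],
  [[0,0,0],[0,0,0],0],
  [[0,0,0],[0,0,0],0],
])

```text
t: 1.7
eef_pos: [505.6, 300.8, 78.4]
tcp_rot: [3.141, 0.001, 2.827]
ft_force: [0.3, -0.4, -0.4]
opening: 0.006
grip_force: 0.0
```

```bash
python3 - <<'E'
from h import *
im=read_camera("top");i2=read_camera("scene");s=state();p=s["eef_pos"];print(p,s["ft_force"],s["opening"])
print(proj("top",p),proj("scene",p),proj("scene",(507,298,52)),proj("scene",(546,-205,36)))
u,v=proj("scene",p).astype(int)
A=im[170:260,75:195];B=i2[v-45:v+45,u-60:u+60];print(u-60,v-45)
cv2.imwrite("pics/near.png",np.hstack([cv2.resize(A,(400,300),interpolation=2),cv2.resize(B,(400,300),interpolation=2)]))
E
```

```text
[505.65627279 300.7272416   78.38209901] [0.49385038 0.20990198 0.75592553] 0.0040613862738595645
[109.1 229.4] [326.2 134.3] [324.6 142.6] [177.9 237.9]
266 89
```

View pics/near.png

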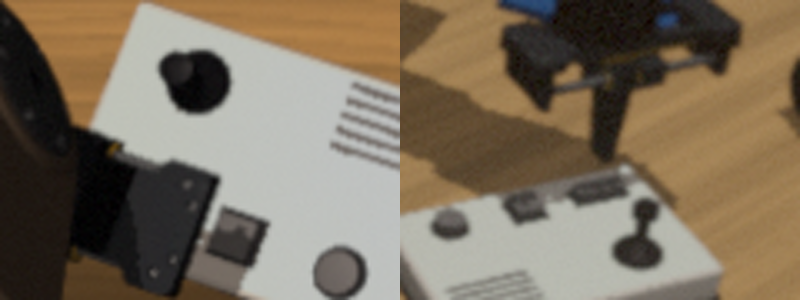

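The scene view shows the shut tips just above the bar key: tip at about (327,137), key at about (326,144). Both sit off their projections by the same amount, so the relative position holds.

>>> move_arm([
  [[0.1,-0.25,-1.0],[0,0,0],0],
  [[0,0,-1.0],[0,0,0],0],
  [[0,0,-0.3],[0,0,0],0],
  [[0,0,-0.3],[0,0,0],0],
  [[0,0,0],[0,0,0],0],
  [[0,0,0],[0,0,0],0],
])

```text
t: 2.4
eef_pos: [506.4, 298.0, 51.7]
tcp_rot: [3.142, -0.0, 2.827]
ft_force: [-1.3, 0.2, 1.7]
opening: 0.009
grip_force: 0.5
```

>>> move_arm([
  [[0,0,-0.2],[0,0,0],0],
  [[0,0,-0.2],[0,0,0],0],
  [[0,0,-0.1],[0,0,0],0],
  [[0,0,0],[0,0,0],0],
  [[0,0,0],[0,0,0],0],
])

```text
t: 2.9
eef_pos: [506.6, 298.1, 46.9]
tcp_rot: [3.141, 0.0, 2.827]
ft_force: [-1.0, -0.4, 4.0]
opening: -0.001
grip_force: 2.2
```

>>> move_arm([
  [[0,0,-0.06],[0,0,0],0],
  [[0,0,0],[0,0,0],0],
  [[0,0,0],[0,0,0],0],
  [[0,0,0],[0,0,0],0],
])

```text
t: 3.3
eef_pos: [506.6, 298.1, 46.3]
tcp_rot: [3.141, 0.0, 2.827]
ft_force: [-1.0, -0.8, 5.8]
opening: 0.005
grip_force: 2.9
```

The bar key went down with 5.8 N at the bottom. Now I rise and travel to the release.

>>> move_arm([
  [[0,0,1.0],[0,0,0],0],
  [[0,0,2.0],[0,0,0],0],
  [[0,0,3.0],[0,0,0],0],
  [[0,0,1.5],[0,0,0],0],
  [[0,0,0],[0,0,0],0],
])

```text
t: 3.8
eef_pos: [507.1, 298.4, 123.3]
tcp_rot: [3.139, 0.003, 2.827]
ft_force: [0.3, -0.4, 1.3]
opening: 0.001
grip_force: 0.0
```

>>> move_arm([
  [[0.3,-4.0,0],[0,0,0],0],
  [[0.3,-4.0,0],[0,0,0],0],
  [[0.3,-4.0,0],[0,0,0],0],
  [[0.3,-4.0,0],[0,0,0],0],
  [[0.3,-4.0,0],[0,0,0],0],
  [[0.3,-4.0,0],[0,0,0],0],
  [[0.3,-4.0,0],[0,0,0],0],
  [[0.3,-4.0,0],[0,0,0],0],
  [[0.3,-4.0,0],[0,0,0],0],
  [[0.3,-4.0,0],[0,0,0],0],
])

```text
t: 4.8
eef_pos: [535.8, -103.5, 120.1]
tcp_rot: [3.141, -0.002, 2.827]
ft_force: [0.9, 0.7, 0.1]
opening: 0.005
grip_force: 0.0
```

>>> move_arm([
  [[0.3,-4.0,0],[0,0,0],0],
  [[0.4,-4.0,0],[0,0,0],0],
  [[0.3,-2.3,0],[0,0,0],0],
  [[0,0,-2.0],[0,0,0],0],
  [[0,0,-2.0],[0,0,0],0],
  [[0,0,0],[0,0,0],0],
  [[0,0,0],[0,0,0],0],
])

```text
t: 5.5
eef_pos: [546.1, -204.8, 80.6]
tcp_rot: [3.141, -0.002, 2.827]
ft_force: [1.3, -0.6, 0.5]
opening: 0.003
grip_force: 0.0
```

```bash
python3 - <<'E'
from h import *
im=read_camera("top");i2=read_camera("scene");s=state();p=s["eef_pos"];print(p,s["ft_force"],s["opening"])
print(proj("top",p),proj("scene",p),proj("scene",(546.8,-204.5,36)))
A=im[160:250,300:420];B=i2[195:285,120:240]
cv2.imwrite("pics/near2.png",np.hstack([cv2.resize(A,(400,300),interpolation=2),cv2.resize(B,(400,300),interpolation=2)]))
E
```

```text
[ 546.71380575 -204.92039637   81.68034286] [-0.61475222  0.20617913  0.35581736] 0.008156012618821255
[358.1 210.7] [175.1 224.1] [178.3 238. ]
```

View pics/near2.png

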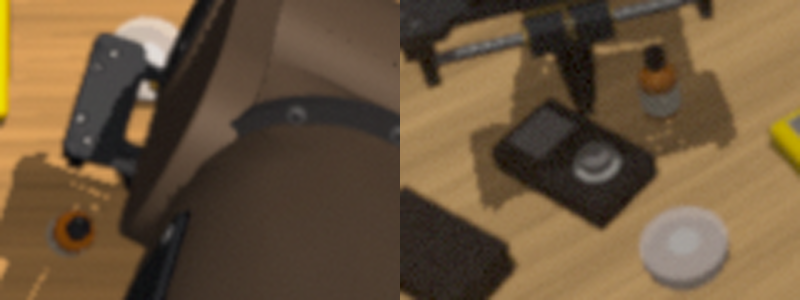

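The scene view shows the tip at about (176,228) and the release key top at about (179,241). Both have the same offset from their projections, so the tool is aligned. Bottle, dish and box are clear.

>>> move_arm([
  [[0,0,-1.5],[0,0,0],0],
  [[0,0,-1.5],[0,0,0],0],
  [[0,0,-0.8],[0,0,0],0],
  [[0,0,-0.3],[0,0,0],0],
  [[0,0,0],[0,0,0],0],
  [[0,0,0],[0,0,0],0],
])

```text
t: 6.2
eef_pos: [546.7, -205.1, 40.7]
tcp_rot: [-3.142, 0.001, 2.827]
ft_force: [0.1, 0.4, 0.5]
opening: 0.006
grip_force: 0.0
```

>>> move_arm([
  [[0,0,-0.3],[0,0,0],0],
  [[0,0,-0.2],[0,0,0],0],
  [[0,0,-0.2],[0,0,0],0],
  [[0,0,-0.2],[0,0,0],0],
  [[0,0,-0.1],[0,0,0],0],
  [[0,0,0],[0,0,0],0],
  [[0,0,0],[0,0,0],0],
])

```text
t: 6.9
eef_pos: [546.7, -205.1, 30.3]
tcp_rot: [3.142, 0.001, 2.827]
ft_force: [0.0, -0.0, 4.9]
opening: 0.006
grip_force: 2.5
```

>>> move_arm([
  [[0,0,0],[0,0,0],0],
  [[0,0,0],[0,0,0],0],
  [[0,0,0],[0,0,0],0],
  [[0,0,0.5],[0,0,0],0],
  [[0,0,1.0],[0,0,0],0],
  [[0,0,3.0],[0,0,0],0],
  [[0,0,4.0],[0,0,0],0],
  [[0,0,4.0],[0,0,0],0],
  [[0,0,0],[0,0,0],0],
  [[0,0,0],[0,0,0],0],
])

```text
t: 7.9
eef_pos: [546.3, -204.9, 156.0]
tcp_rot: [-3.141, 0.001, 2.827]
ft_force: [-0.4, 0.3, -0.6]
opening: 0.003
grip_force: 0.0
```

```bash
python3 - <<'E'
from h import *
i2=read_camera("scene");s=state();print(s["eef_pos"],s["ft_force"])
i0=cv2.imread("pics/scene0.png")
f=lambda i:cv2.resize(i[195:300,90:230],(400,300),interpolation=2)
cv2.imwrite("pics/end.png",np.hstack([f(i0),f(i2)]))
E
```

```text
[ 545.93834903 -204.71653569  154.86598105] [ 0.69912558 -0.530852   -0.33447082]
```

View pics/end.png

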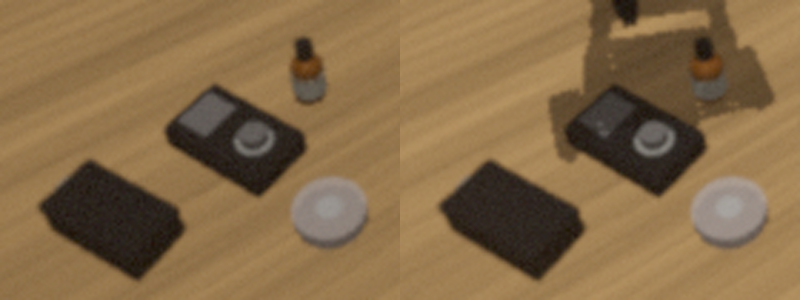

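Comparing before and after, nothing has moved: the release key is at (253,135) in the left half and (653,135) in the right, which is the same spot. The hand is clear.

```bash
python3 -c "
from cell import env
print(env.job_done())"
```

```text
the job is handed in; nothing more can be done
None
```

I pressed the bar key and then the release key all the way down (about 6 N and 5 N), let each go and drew the hand away; nothing around the release had moved in the last picture, and the job is handed in (no verdict was returned).

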